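Return the display plaque to its rack slot

ROBOT

A 6-joint arm with a two-finger parallel gripper is mounted at the origin on the work surface. World frame = base frame: x ahead of the robot, y to its left, z up, the work surface at z = 0. Lengths are in m, angles in degrees, forces in N, time in s.
With the tool pointing down it reaches from about 0.35 to 0.925 m from the base axis. Payload 6.4 kg.
Tool frame: the origin (TCP) lies midway between the tips of the shut fingers; the grasp point (between the pads) lies 19 mm behind it; z points along the fingers, y is the line along which they close (so a half turn about z gives the same grasp; the last joint's range is limited). The gripper opens to 85 mm and grips with 20 to 120 N. Pads are 22 mm wide; open, the fingers measure 114 mm over their backs; the gripper's body (76 mm by 85 mm) begins 54 mm behind the grasp point. The pads swing forward as they close: fully open they stand 13 mm farther back than shut.
Start: joints at [-76.209, 14.043, 89.255, -0, 76.702, -9.975], TCP at [0.262, -0.595, 0.231] pointing down, gripper open.
Joint ranges: [-179.41, 179.41], [-58.25, 129.5], [7.25, 145.43], [-54.29, 234.29], [11.92, 165.04], [-157.13, 157.13]. Speed limits (degrees/s): [147.25, 147.25, 180, 180, 180, 180].

INTERFACE

Orientations are given as [roll, pitch, yaw] about the fixed x, y, z axes, in that order (R = Rz(yaw) Ry(pitch) Rx(roll)).
In Python, from bench import r gives the robot as it stands.
- The arm moves only by the shell command python3 -m jog 'ROWS' [FORCE]. ROWS is JSON, a list that holds one entry, the list of rows, each a list of 7 numbers: the shift along the world's x, y, z normalised to -1 to 1, where 1 is 2 cm, then the turn, a rotation vector about the world's x, y, z normalised to -1 to 1, where 1 is pi/2 rad, then the gripper's target within -1 to 1 (fully open at 1, half-way at 0, shut at -1). A call has 1 to 8 rows; each row shifts and turns the commanded pose from where the row before left it; what a row does not reach is not made up. A row lasts 1/10 s, in which the tool goes at most 50 mm and 8.59 degrees, less where a joint would pass 70% of its speed; a pose out of reach is approached as far as the arm can. A call with a number of a shift or a turn outside -1 to 1 is refused whole. A call with a gripper value outside its range is refused whole. The fingers move at their own pace and stop on an object; FORCE is the grip in N (left out, the last holds). Time passes only in rows, so rows that do not move let the fingers close. It gives the time, the measured TCP pose, the force, the opening and the grip force at its end, in the units of the state.
- r.get_state(): the state, without advancing time (a new reading comes with each control period).
- r.get_image(name): name is "side" or "top" or "wrist"; returns the picture (420x560x3 uint8, blue, green, red); there is no depth.
- r.calibration(name): a dict with "fx", "fy", "cx", "cy" (pixels), "k1" (the pictures are not rectified: a ray, as slopes to the right and down, at radius r is drawn at 1 + k1 r^2 times it, then the intrinsics apply), "rvec" (rotation vector, rad) and "tvec" (3), from world to camera coordinates, as OpenCV has them. Camera axes: x right, y down, z forward; pixel columns grow to the right and rows downward; lengths in m; the calibration is good to about 2 mm. A picture is of the moment at which its call begins: read the wrist's pose just before it. calibration takes no time and is no camera call; for the wrist camera it gives the pose at the moment of the call.
- r.hand_in(): hands the job in; it is judged then, once.
Trained networks look in the newest picture that a camera, given by its name, has taken for a name from the list of things; names that differ only in an ending like _2 or _b are one class to them, and where a whole thing is asked for, a point or a joint stands for the part that bears it (a point fixed in the world has none). Each returns a list of dicts, best first, with "p" (0 to 1); they miss things now and then, are a little off and sometimes report something else, mostly with a low value. They report only what shows in the picture. A call takes as long as a camera call. They do not tell look-alikes from the thing itself.
- r.boxes_of(camera, query): "extent" ([centre column, centre row, width, height] in pixels, round what is visible of it).
The state is a dict: "time": time; "joint_pos": joint angles; "joint_velocities": joint speeds; "joint_torque": joint torques, N m; "tcp_pos": TCP position; "tool_rot": TCP orientation; "wrist_force": force on the tool from outside, world axes, zero at the start; "torque": the same for the moment, N m; "grip_width": finger opening in m; "finger_force": force on a finger pad.
Only numpy, scipy, OpenCV 4.12 (cv2) and the standard library are available. Lean on these libraries where they do the work, as an engineer would, in place of code of your own. Each camera call takes 0.05 s, during which the arm holds its last target. There are 200 camera calls.

TASK

The tasting round is over: take the wooden plaque with the round emblem off its leaning display stand and stand it on edge in the rack slot whose label shows the same round emblem, the same edge up as on the stand. Lower it in gently instead of dropping it, until it rests fully on the slot's floor, roughly centred along the slot. Leave the other plaque and the things on the table undisturbed.

Things in the scene. Friction and masses are not known exactly. Their poses are not given: they have to be found in the camera images.
- plaque: wooden plaque, 120 mm wide, 110 mm tall, 12 mm thick, about 110 g; dark 32 mm disc on both faces, 60 mm above the lower edge. Origin: centre of the lower edge face. x: face normal, y: width, z: lower to upper edge. Starts loose on the stand, face to the far side, top leaning 35 degrees from vertical towards the robot; its upper 48 mm is free on both sides to pinch across the thickness.
- stand: fixed wooden display stand, 115 x 150 mm, 80 mm high. Origin on the table under the plaque's lower edge, which sits 32 mm up on a 150 mm wide ledge; lip 9 mm high, 7 mm in front of the plaque. Back panel 110 wide, 8 thick, backs the lower 62 mm of the plaque from -x. +x: facing direction, away from the robot; z up.
- rack: fixed wooden rack; base 190 x 255 x 14 mm, x from -73 to +117; origin on the table under the middle slot's centre. Three slots along x, 130 mm long, open-ended, at y -80, 0, +80; each 18 mm wide between 6 mm fences 30 mm high, tops flared for 12 mm more to a mouth about 34 mm wide. Cork-soft floor. One holds the other plaque, two are empty.
- label_disc: rack label: white 44 mm tile with a dark round disc 32 mm across, leaning back at the +x end of its slot (centre 92 mm in +x from the origin, top 35 mm above it). Origin: centre of the slot's floor, 14 mm above the table. x along the slot to the tile, y across it (thickness of a plaque in it), z up. Fixed. This is the slot to fill; which of the three it is varies.
- label_bar: rack label: white 44 mm tile with a dark horizontal bar 37 x 10 mm, leaning back at the +x end of its slot (centre 92 mm in +x from the origin, top 35 mm above it). Origin: centre of the slot's floor, 14 mm above the table. x along the slot to the tile, y across it (thickness of a plaque in it), z up. Fixed. The other plaque stands in this slot.
- label_cross: rack label: white 44 mm tile with a dark plus-shaped cross 30 mm across, leaning back at the +x end of its slot (centre 92 mm in +x from the origin, top 35 mm above it). Origin: centre of the slot's floor, 14 mm above the table. x along the slot to the tile, y across it (thickness of a plaque in it), z up. Fixed. This slot is empty and stays so.
- other_plaque: wooden plaque, 120 mm wide, 110 mm tall, 12 mm thick, about 110 g, with a dark bar emblem, standing in its own rack slot. Origin: centre of its lower edge face; x is the face normal, z up.
- pitcher: small steel pitcher with a side handle, 72 mm across, 95 mm high, origin at its underside's centre; leave alone
- masu: small open square wooden box, 70 x 70 x 50 mm, origin at its underside's centre; leave alone
- jar: glass jar with a steel cap, 66 mm across, 85 mm high, origin at its underside's centre; leave alone
Things that resemble listed ones, but are neither listed nor needed, are in the scene too. Leave any blue or orange look-alike of the plaque alone.

How it is judged:
By the outcome, as a careful person would: the job done as asked, in the order asked, and still so for the second after the job is handed in, with the robot touching nothing.
It also fails if it takes over 40 s, if anything falls off the work surface, if the arm or the gripper's body presses on something with over 40 N, if the wrist force passes 120 N, or if a joint passes its speed limit or range.

## Working session

There is one attempt and no reset: what is moved stays moved. The work goes in short steps, Python scripts to look and compute and a shell command to move; the robot and the scene stay as the last step left them, time stands still between calls to the robot, and variables do not carry over. Pictures are saved under pics/ and viewed, at most 13 in all, crops included, and the job is handed in when it is done.

```bash
mkdir -p pics; ls; python3 - <<'E'
from bench import r
import cv2,numpy as np
for n in ("side","top"):
    im=r.get_image(n); cv2.imwrite(f"pics/{n}0.png",im)
    c=r.calibration(n); print(n,{k:np.round(v,4).tolist() for k,v in c.items()})
    for q in ("plaque","stand","rack","label_disc","label_bar","label_cross"):
        print(q,[(np.round(d["extent"]).tolist(),round(d["p"],2)) for d in r.boxes_of(n,q)][:4])
s=r.get_state();print(s["time"],s["tcp_pos"],s["tool_rot"],s["wrist_force"])
E
```

```text
pics
side {'fx': 528.5931, 'fy': 528.5931, 'cx': 275.0421, 'cy': 203.8278, 'k1': 0.0082, 'rvec': [2.2097, -0.1591, 0.0828], 'tvec': [-0.5516, 0.126, 1.45]}
plaque [([204.0, 151.0, 40.0, 20.0], 0.94), ([214.0, 193.0, 52.0, 28.0], 0.92), ([275.0, 165.0, 28.0, 48.0], 0.77), ([274.0, 151.0, 45.0, 23.0], 0.55)]
stand [([320.0, 249.0, 21.0, 14.0], 0.75), ([275.0, 178.0, 37.0, 36.0], 0.59)]
rack [([310.0, 284.0, 103.0, 92.0], 0.79)]
label_disc [([333.0, 268.0, 20.0, 20.0], 0.5), ([276.0, 177.0, 36.0, 35.0], 0.42)]
label_bar [([344.0, 294.0, 14.0, 15.0], 0.67)]
label_cross [([275.0, 167.0, 26.0, 46.0], 0.46)]
top {'fx': 412.7681, 'fy': 412.7681, 'cx': 269.7397, 'cy': 210.4484, 'k1': -0.1125, 'rvec': [2.1239, -2.1384, 0.1887], 'tvec': [0.0776, 0.5641, 1.1082]}
plaque [([136.0, 279.0, 43.0, 46.0], 0.92), ([212.0, 206.0, 51.0, 25.0], 0.82), ([222.0, 275.0, 55.0, 57.0], 0.75), ([153.0, 202.0, 48.0, 42.0], 0.59)]
stand [([220.0, 205.0, 50.0, 44.0], 0.83)]
rack [([369.0, 201.0, 97.0, 72.0], 0.81)]
label_disc [([368.0, 175.0, 20.0, 15.0], 0.56)]
label_bar []
label_cross [([338.0, 178.0, 20.0, 11.0], 0.56)]
0.7 [ 0.26195387 -0.59490431  0.23134512] [ 1.79993729e+02 -1.64219584e-04  2.37641634e+01] [-0.09570772  0.0483674   0.15330556]
```

View pics/top0.png

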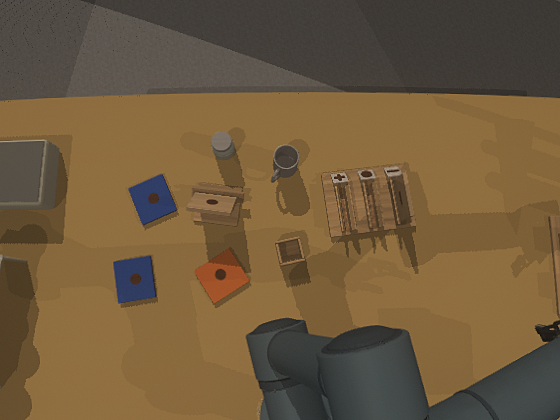

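View pics/side0.png

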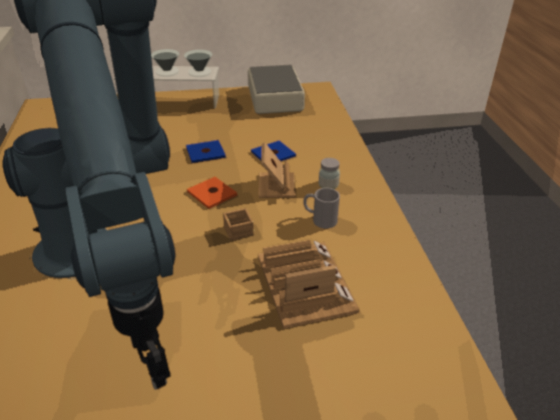

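The top view shows the stand with its plaque at about (215,205). The rack is at about (368,200), with labels cross (339,177), disc (367,174) and bar (394,171), so the disc slot is the middle one. I'll zoom in for the fit.

```bash
cat > h.py <<'E'
import cv2,numpy as np
from scipy.spatial.transform import Rotation as R
def cam(c):
    K=np.array([[c["fx"],0,c["cx"]],[0,c["fy"],c["cy"]],[0,0,1]]);return K,np.array([c["k1"],0,0,0,0.]),np.array(c["rvec"]),np.array(c["tvec"])
def proj(c,P):
    K,d,rv,t=cam(c);return cv2.projectPoints(np.array(P,float).reshape(-1,3),rv,t,K,d)[0][:,0]
def onz(c,px,z):
    K,d,rv,t=cam(c);u=cv2.undistortPoints(np.array(px,float).reshape(-1,1,2),K,d)[:,0]
    M=cv2.Rodrigues(rv)[0];D=np.c_[u,np.ones(len(u))]@M;C=-M.T@t
    return C+D*((z-C[2])/D[:,2])[:,None]
E
python3 - <<'E'
from bench import r
import cv2,numpy as np
from h import *
t=cv2.imread("pics/top0.png");s=cv2.imread("pics/side0.png")
a=cv2.resize(t[155:250,315:420],None,fx=6,fy=6,interpolation=cv2.INTER_CUBIC)
cv2.imwrite("pics/rz.png",a)
b=cv2.resize(t[170:240,180:250],None,fx=5.5,fy=5.5,interpolation=cv2.INTER_CUBIC)
c=cv2.resize(s[135:205,245:310],(358,385),interpolation=cv2.INTER_CUBIC)
cv2.imwrite("pics/sz.png",np.hstack([b,c]))
C=r.calibration("top")
print(onz(C,[[339,177],[367,174],[394,171]],.03)); print(onz(C,[[213,202]],.09))
E
```

```text
[[ 0.66533582 -0.12820232  0.03      ]
 [ 0.67414748 -0.21096572  0.03      ]
 [ 0.68317762 -0.29195432  0.03      ]]
[[0.58178962 0.22798272 0.09      ]]
```

View pics/rz.png

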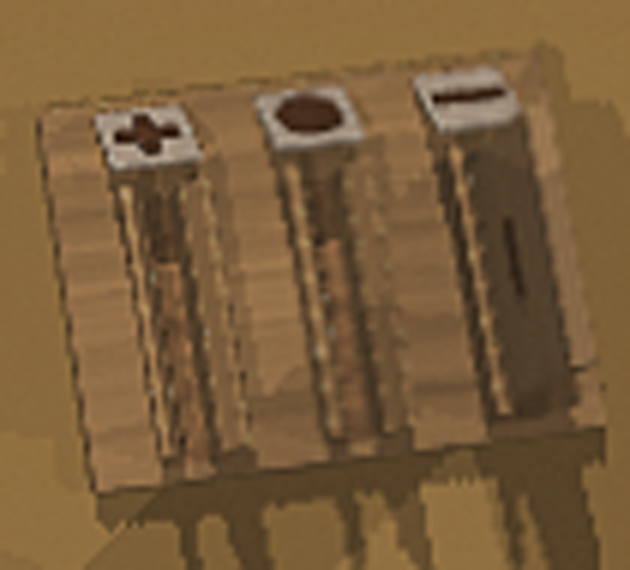

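View pics/sz.png

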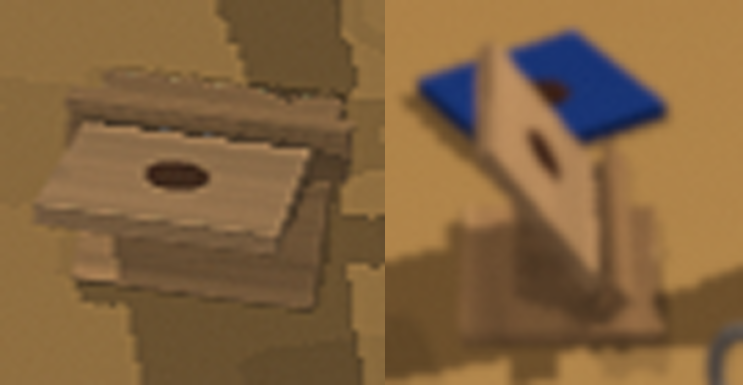

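Rack base corners in the top view are at about (321.7,173), (331.2,237), (415.8,226.7) and (406.7,162.5). The middle tile shows the disc, at (366.7,174.2). The plaque's disc is at (212.2,201.8) in the top view and (273.9,163.2) in the side view. Next I'll fit both poses.

```bash
cat > fit.py <<'E'
from bench import r
from h import *
from scipy.optimize import least_squares as LS
T=r.calibration("top");S=r.calibration("side")
def P(v,L,pitch=0): # body pose
    return R.from_euler("xyz",[0,pitch,v[2]],degrees=True).apply(L)+[v[0],v[1],v[3]]
# rack
L=np.array([[117,127.5,14],[-73,127.5,14],[-73,-127.5,14],[117,-127.5,14],[92,0,30],[92,80,30],[92,-80,30]])/1e3
px=np.array([[321.7,173],[331.2,237],[415.8,226.7],[406.7,162.5],[366.7,174.2],[339.5,177.5],[393,171.5]])
f=lambda v:(proj(T,P([v[0],v[1],v[2],0],L))-px).ravel()
a=LS(f,[.58,-.2,5],x_scale=[.01,.01,1]);print("rack",a.x.round(4));print(a.fun.reshape(-1,2).round(1))
# plaque
L=np.array([[6,0,60],[6,60,110],[6,-60,110],[-6,60,110],[-6,-60,110]])/1e3
z=lambda p,q=0:np.array(p)/5.5+[180,170]
px=np.array([z([177,175]),z([38,207]),z([278,240]),z([38,226]),z([273,252])])
ps=np.array([[273.9,163.2]])
def f(v):
    W=P([v[0],v[1],v[2],.032],L,-35)
    return np.r_[proj(T,W)-px,proj(S,W[:1])-ps].ravel()
b=LS(f,[.6,.2,5],x_scale=[.01,.01,1]);print("plaque",b.x.round(4));print(b.fun.reshape(-1,2).round(1))
W=P([*b.x,.032],np.array([[6,60,110],[6,-60,110],[-6,60,110],[-6,-60,110],[0,0,110],[0,0,86]])/1e3,-35);print(W.round(4));print((proj(S,W)-[245,135])*5.5+[385,0])
E
python3 fit.py
```

```text
rack [ 0.5807 -0.22    6.2881]
[[ 0.1 -0.4]
 [-0.3 -0.6]
 [ 0.9 -0.8]
 [-1.2  1. ]
 [-0.   0.5]
 [ 0.3  0.2]
 [ 0.2  0.3]]
plaque [ 0.6121  0.2267 -7.638 ]
[[ 0.1  0.2]
 [-0.8 -0.8]
 [ 0.6 -1.1]
 [-0.8 -0.2]
 [ 1.2  0.8]
 [-1.4 -0.4]]
[[0.5624 0.2939 0.1255]
 [0.5464 0.175  0.1255]
 [0.5526 0.2952 0.1187]
 [0.5367 0.1763 0.1187]
 [0.5495 0.2351 0.1221]
 [0.5632 0.2333 0.1024]]
[[485.49506583  36.7562635 ]
 [484.1332784  148.68313627]
 [468.58139159  47.21208192]
 [466.19700179 159.48725071]
 [476.11873265  96.39028927]
 [500.99556088 126.22929638]]
```

```bash
python3 -m jog '[[[0.26,1,0,0,0,0.0814,1],[0.26,1,0,0,0,0.0814,1],[0.26,1,0,0,0,0.0814,1],[0.26,1,0,0,0,0.0814,1],[0.26,1,0,0,0,0.0814,1],[0.26,1,0,0,0,0.0814,1],[0.26,1,0,0,0,0.0814,1],[0.26,1,0,0,0,0.0814,1]]]'
python3 -m jog '[[[0.26,1,0,0,0,0,1],[0.26,1,0,0,0,0,1],[0.26,1,0,0,0,0,1],[0.26,1,0,0,0,0,1],[0.26,1,0,0,0,0,1],[0.26,1,0,0,0,0,1],[0.26,1,0,0,0,0,1],[0.26,1,0,0,0,0,1]]]'
python3 -m jog '[[[0.26,1,0,0,0,0,1],[0.26,1,0,0,0,0,1],[0.26,1,0,0,0,0,1],[0.26,1,0,0,0,0,1],[0.26,1,0,0,0,0,1],[0.26,1,0,0,0,0,1],[0.26,1,0,0,0,0,1],[0.26,1,0,0,0,0,1]]]'
python3 -m jog '[[[0.26,1,0,0,0,0,1],[0.26,1,0,0,0,0,1],[0.26,1,0,0,0,0,1],[0.26,1,0,0,0,0,1],[0.26,1,0,0,0,0,1],[0.26,1,0,0,0,0,1],[0.26,1,0,0,0,0,1],[0.26,1,0,0,0,0,1]]]'
python3 -m jog '[[[0.26,1,0,-0.0065,-0.0482,0,1],[0.26,1,0,-0.0065,-0.0482,0,1],[0.26,1,0,-0.0065,-0.0482,0,1],[0.26,1,0,-0.0065,-0.0482,0,1],[0.26,1,0,-0.0065,-0.0482,0,1],[0.26,1,0,-0.0065,-0.0482,0,1],[0.26,1,0,-0.0065,-0.0482,0,1],[0.26,1,0,-0.0065,-0.0482,0,1]]]'
cat > pic.py <<'E'
import sys
from bench import r
from h import *
n,f=sys.argv[1:3]
c=r.calibration(n);im=r.get_image(n);s=r.get_state()
o=eval(sys.argv[3]) if len(sys.argv)>3 else None
if o is not None:
    for p in proj(c,o): cv2.circle(im,tuple(int(x) for x in p.round()),2,(0,255,0),-1)
cv2.imwrite(f"pics/{f}.png",im)
M=R.from_euler("xyz",s["tool_rot"],degrees=True).as_matrix()
print(s["time"],np.round(s["tcp_pos"],4),"y_t",M[:,1].round(4),"z_t",M[:,2].round(4),s["grip_width"],np.round(s["wrist_force"],1))
E
python3 pic.py wrist w1 '[[.5624,.2939,.1255],[.5464,.175,.1255],[.5526,.2952,.1187],[.5367,.1763,.1187]]'
```

```text
time: 1.5
tcp_pos: [0.3037, -0.4341, 0.2314]
tool_rot: [180.0, 0.0, 82.7]
wrist_force: [-0.6, 0.3, 0.1]
grip_width: 0.0853
finger_force: 0.0
time: 2.3
tcp_pos: [0.3453, -0.2741, 0.2315]
tool_rot: [180.0, 0.0, 82.4]
wrist_force: [0.5, -0.1, 0.3]
grip_width: 0.0851
finger_force: 0.0
time: 3.1
tcp_pos: [0.3869, -0.1141, 0.2315]
tool_rot: [180.0, 0.0, 82.4]
wrist_force: [-0.6, -0.5, -0.3]
grip_width: 0.0853
finger_force: 0.0
time: 3.9
tcp_pos: [0.4285, 0.046, 0.2315]
tool_rot: [180.0, 0.0, 82.4]
wrist_force: [0.9, -0.4, -0.4]
grip_width: 0.0853
finger_force: 0.0
time: 4.7
tcp_pos: [0.4701, 0.2061, 0.232]
tool_rot: [144.7, -0.0, 82.4]
wrist_force: [0.6, -1.2, -0.0]
grip_width: 0.0856
finger_force: 0.0
4.75 [0.4689 0.208  0.2302] y_t [ 0.81   -0.1065  0.5766] z_t [ 0.5718 -0.0743 -0.817 ] 0.08537278475936763 [-1.6  0.3 -1.1]
```

View pics/w1.png

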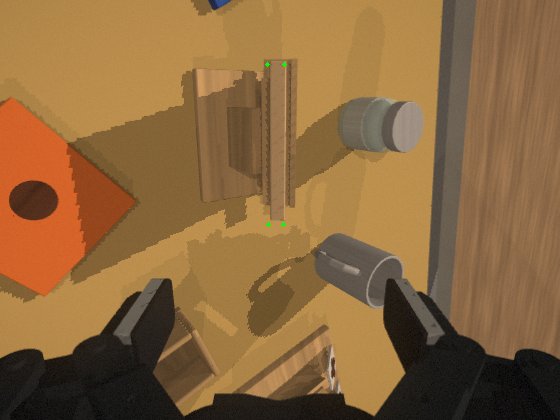

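The plaque's top edge spans rows 61–219 at columns 270–286. My prediction was rows 64–224, so the true plaque sits about 3 mm further in +y, and its angle agrees. I'll allow for that when aligning and approaching.

```bash
python3 -m jog '[[[0.107,0.69,-0.05,0,0,0,1],[0.107,0.69,-0.05,0,0,0,1],[0.107,0.69,-0.05,0,0,0,1],[0.483,-0.065,-0.696,0,0,0,0.6],[0.483,-0.065,-0.696,0,0,0,0.2],[0.483,-0.065,-0.696,0,0,0,0.2],[0.483,-0.065,-0.696,0,0,0,0.2],[0.483,-0.065,-0.696,0,0,0,0.2]]]'
python3 -m jog '[[[0,0,0,0,0,0,0.2]]]'
python3 pic.py wrist w2 '[[.5624,.2939,.1255],[.5464,.175,.1255],[.5526,.2952,.1187],[.5367,.1763,.1187]]'
```

```text
time: 5.55
tcp_pos: [0.5252, 0.2396, 0.1584]
tool_rot: [145.0, 0.0, 82.3]
wrist_force: [0.1, -0.2, 0.1]
grip_width: 0.0513
finger_force: 0.0
time: 5.65
tcp_pos: [0.5243, 0.2389, 0.1566]
tool_rot: [145.2, 0.1, 82.3]
wrist_force: [-0.1, -0.1, 0.3]
grip_width: 0.0513
finger_force: 0.0
5.7 [0.5244 0.2393 0.1579] y_t [ 0.813  -0.1089  0.572 ] z_t [ 0.5666 -0.078  -0.8203] 0.05135150857160323 [-0.5  0.9 -0.1]
```

View pics/w2.png

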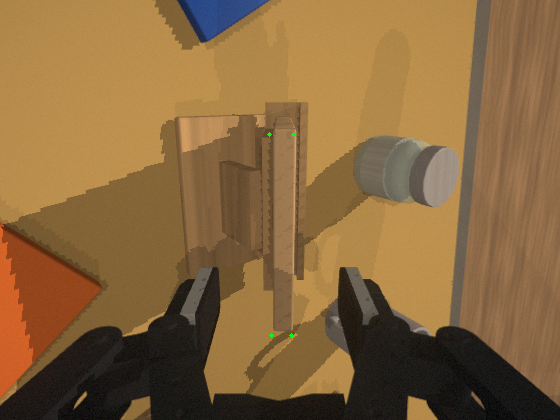

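The fingers straddle column 279 and the plaque is centred at about 284, rows 125–332. That means 1.5 mm more along the plaque normal and a little +y.

```bash
python3 -m jog '[[[0.41,-0.03,-0.56,0,0,0,0.2],[0.41,-0.03,-0.56,0,0,0,0.2],[0.41,-0.03,-0.56,0,0,0,0.2],[0.41,-0.03,-0.56,0,0,0,0.2],[0.41,-0.03,-0.56,0,0,0,0.2],[0.41,-0.03,-0.56,0,0,0,0.2],[0,0,0,0,0,0,0.2]]]'
python3 pic.py wrist w3
```

```text
time: 6.4
tcp_pos: [0.5739, 0.2361, 0.0912]
tool_rot: [145.0, 0.1, 82.3]
wrist_force: [-0.5, -0.3, 0.1]
grip_width: 0.0515
finger_force: 0.0
6.45 [0.5739 0.2363 0.0919] y_t [ 0.8118 -0.1086  0.5738] z_t [ 0.5686 -0.0771 -0.819 ] 0.05149670905824113 [-0.3 -0.2 -0.4]
```

View pics/w3.png

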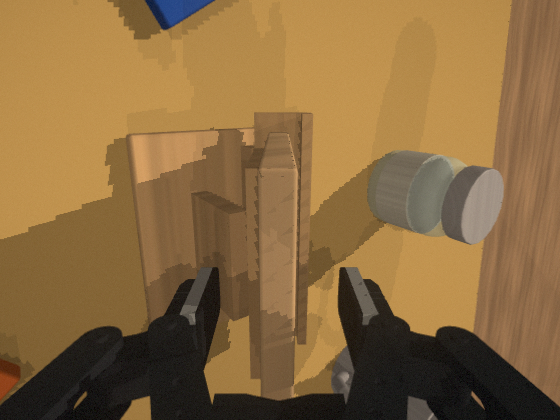

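The plaque is centred between the pads at column 278. Closing now.

```bash
python3 -m jog '[[[0,0,0,0,0,0,-1],[0,0,0,0,0,0,-1],[0,0,0,0,0,0,-1],[0,0,0,0,0,0,-1],[0,0,0,0,0,0,-1],[0,0,0,0,0,0,-1]]]' 45
python3 -m jog '[[[-0.142,0.019,0.205,0,0,0,-1],[-0.142,0.019,0.205,0,0,0,-1],[-0.142,0.019,0.205,0,0,0,-1],[-0.142,0.019,0.205,0,0,0,-1]]]'
```

```text
time: 7.05
tcp_pos: [0.5736, 0.2367, 0.0922]
tool_rot: [145.0, 0.0, 82.4]
wrist_force: [-6.3, 0.1, 5.1]
grip_width: 0.0119
finger_force: 44.9
time: 7.45
tcp_pos: [0.5622, 0.2379, 0.1082]
tool_rot: [145.0, 0.0, 82.4]
wrist_force: [0.7, -0.1, -1.6]
grip_width: 0.0117
finger_force: 43.9
```

```bash
python3 -m jog '[[[-0.51,0.069,0.737,0,0,0,-1],[-0.51,0.069,0.737,0,0,0,-1],[-0.51,0.069,0.737,0,0,0,-1],[-0.51,0.069,0.737,0,0,0,-1],[-0.51,0.069,0.737,0,0,0,-1],[-0.51,0.069,0.737,0,0,0,-1]]]'
python3 -m jog '[[[0.1,-0.5,0.3,0.0065,0.0482,0,-1],[0.1,-0.5,0.3,0.0065,0.0482,0,-1],[0.1,-0.5,0.3,0.0065,0.0482,0,-1],[0.1,-0.5,0.3,0.0065,0.0482,0,-1],[0.1,-0.5,0.3,0.0065,0.0482,0,-1],[0.1,-0.5,0.3,0.0065,0.0482,0,-1],[0.1,-0.5,0.3,0.0065,0.0482,0,-1],[0.1,-0.5,0.3,0.0065,0.0482,0,-1]]]'
python3 -m jog '[[[0.16,-0.96,0,0,0,-0.0846,-1],[0.16,-0.96,0,0,0,-0.0846,-1],[0.16,-0.96,0,0,0,-0.0846,-1],[0.16,-0.96,0,0,0,-0.0846,-1],[0.16,-0.96,0,0,0,-0.0846,-1],[0.16,-0.96,0,0,0,-0.0846,-1],[0.16,-0.96,0,0,0,-0.0846,-1],[0.16,-0.96,0,0,0,-0.0846,-1]]]'
python3 -m jog '[[[0.16,-0.96,0,0,0,-0.0846,-1],[0.16,-0.96,0,0,0,-0.0846,-1],[0.16,-0.96,0,0,0,0,-1],[0.16,-0.96,0,0,0,0,-1],[0.16,-0.96,0,0,0,0,-1],[0.16,-0.96,0,0,0,0,-1],[0.16,-0.96,0,0,0,0,-1],[0.16,-0.96,0,0,0,0,-1]]]'
```

```text
time: 8.05
tcp_pos: [0.5005, 0.2462, 0.1969]
tool_rot: [145.0, 0.0, 82.4]
wrist_force: [0.8, -0.7, -1.2]
grip_width: 0.0112
finger_force: 44.3
time: 8.85
tcp_pos: [0.5172, 0.1659, 0.2451]
tool_rot: [-179.9, -0.0, 82.4]
wrist_force: [-0.2, 0.3, -1.2]
grip_width: 0.0115
finger_force: 44.4
time: 9.65
tcp_pos: [0.5428, 0.012, 0.2445]
tool_rot: [180.0, -0.0, 21.2]
wrist_force: [0.6, -0.4, -1.4]
grip_width: 0.0117
finger_force: 44.4
time: 10.45
tcp_pos: [0.5686, -0.142, 0.2444]
tool_rot: [180.0, -0.0, 6.3]
wrist_force: [0.0, 0.3, -0.6]
grip_width: 0.0117
finger_force: 44.4
```

```bash
python3 -m jog '[[[0.15,-0.97,-0.1,0,0,0,-1],[0.15,-0.97,-0.1,0,0,0,-1],[0.15,-0.97,-0.1,0,0,0,-1],[0.15,-0.97,-0.1,0,0,0,-1],[0,0,0,0,0,0,-1]]]'
python3 pic.py wrist w4 'R.from_euler("z",6.29,degrees=True).apply(np.array([[117,127.5,14],[117,-127.5,14],[92,0,30],[92,80,30],[92,-80,30],[65,12,44],[65,-12,44],[65,92,44],[65,68,44]])/1e3)+[.5807,-.22,0]'
python3 pic.py side s4
```

```text
time: 10.95
tcp_pos: [0.5805, -0.2212, 0.2357]
tool_rot: [180.0, 0.0, 6.1]
wrist_force: [0.0, -0.3, -1.4]
grip_width: 0.0112
finger_force: 44.4
11.0 [ 0.5805 -0.2199  0.2358] y_t [ 1.069e-01 -9.943e-01 -7.000e-04] z_t [-7.e-04  7.e-04 -1.e+00] 0.01132843513051373 [-0.3  0.1 -0.9]
11.05 [ 0.5805 -0.219   0.236 ] y_t [ 1.078e-01 -9.942e-01 -8.000e-04] z_t [-5.e-04  7.e-04 -1.e+00] 0.01148393927069286 [-0.2  0.1 -1.7]
```

View pics/w4.png

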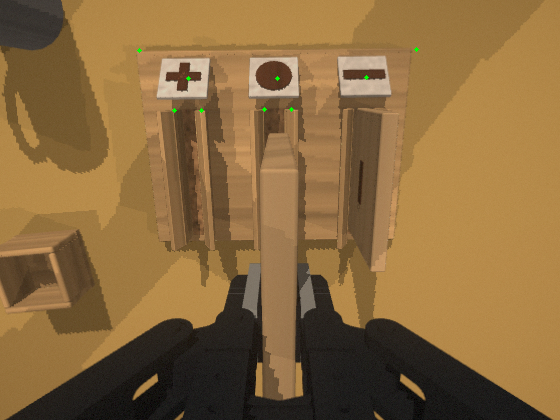

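The labels in the wrist view are at about (184,77), (273,75) and (363,75), which puts the rack 3–4 px left of my prediction. The held plaque is centred at columns 279–281. I'll measure both in this same view.

```bash
cat > m.py <<'E'
from bench import r
from h import *
from scipy.optimize import least_squares as LS
im=cv2.imread("pics/w4.png");raw=r.get_image("wrist");c=r.calibration("wrist");s=r.get_state()
cv2.imwrite("pics/w5.png",raw)
g=cv2.cvtColor(raw,cv2.COLOR_BGR2GRAY)
cen=[];tiles=[]
for x0,x1 in ((155,215),(246,302),(335,393)):
    reg=g[50:105,x0:x1]; hsv=cv2.cvtColor(raw[50:105,x0:x1],cv2.COLOR_BGR2HSV)
    w=((hsv[...,1]<60)&(hsv[...,2]>120)).astype(np.uint8)
    cnt=max(cv2.findContours(w,0,1)[0],key=cv2.contourArea);h=cv2.convexHull(cnt)
    m=np.zeros_like(w);cv2.fillPoly(m,[h],1)
    M=cv2.moments(m,True);tiles.append([M["m10"]/M["m00"]+x0,M["m01"]/M["m00"]+50])
    d=(m>0)&(reg<90);ys,xs=np.nonzero(d);cen.append([xs.mean()+x0,ys.mean()+50])
cen=np.array(cen);print("emblems",cen.round(1).tolist(),"tiles",np.round(tiles,1).tolist())
L=np.array([[92,80,33],[92,0,33],[92,-80,33]])/1e3
f=lambda v:(proj(c,R.from_euler("z",v[2],degrees=True).apply(L)+[v[0],v[1],0])-cen).ravel()
a=LS(f,[.58,-.22,6],x_scale=[.01,.01,1]);print("rack wrist",a.x.round(4),a.fun.round(1))
tool=R.from_euler("xyz",s["tool_rot"],degrees=True);t=np.array(s["tcp_pos"]);print(t,s["tool_rot"])
Q=np.array([[x,y,z] for z in (-.040,.070) for x in (.060,) for y in (-.006,.006)])
print("plaque corners pred upper,lower:",proj(c,tool.apply(Q)+t).round(1).tolist())
for row in (180,220,260):print(row,raw[row,245:312:3].sum(1).tolist())
# zoom
z=cv2.resize(raw[40:270,130:400],None,fx=2.6,fy=2.6,interpolation=cv2.INTER_CUBIC);cv2.imwrite("pics/w5z.png",z)
E
python3 m.py
```

```text
emblems [[186.0, 76.1], [276.2, 75.6], [366.3, 74.1]] tiles [[186.4, 78.6], [276.3, 77.6], [366.1, 76.2]]
rack wrist [ 0.5825 -0.2166  6.7973] [ 0.6  0.1 -0.1 -0.3 -0.5  0.1]
[ 0.58051105 -0.21845938  0.23615654] [-1.79965285e+02  1.28232074e-02  6.23528766e+00]
plaque corners pred upper,lower: [[258.8, 160.8], [300.8, 160.8], [268.7, 127.5], [289.6, 127.4]]
180 [364, 355, 373, 362, 436, 350, 396, 401, 392, 395, 392, 392, 397, 387, 394, 390, 396, 363, 315, 241, 231, 357, 362]
220 [343, 328, 341, 342, 355, 303, 388, 401, 397, 396, 396, 390, 387, 387, 385, 389, 390, 327, 346, 249, 245, 331, 332]
260 [347, 352, 346, 353, 340, 297, 362, 367, 365, 369, 361, 365, 364, 360, 360, 357, 356, 299, 230, 226, 229, 224, 336]
```

View pics/w5z.png

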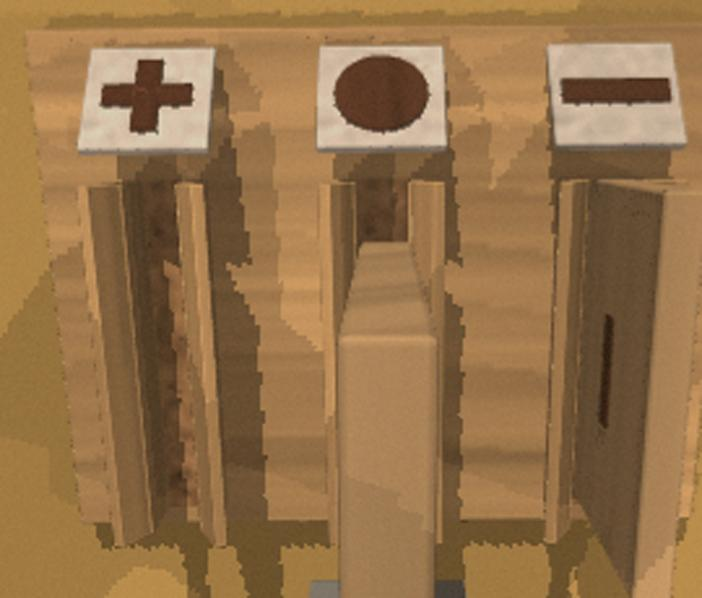

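The slot is about 1.3 mm to the left of the plaque (slot column about 277, plaque 278–279). The plaque hangs about 2.5 mm behind the TCP along the slot. I'll correct for both and lower to the mouth.

```bash
python3 -m jog '[[[0.17,0.085,0,0,0,0.0033,-1],[0,0,-0.8,0,0,0,-1],[0,0,-0.8,0,0,0,-1],[0,0,-0.8,0,0,0,-1],[0,0,-0.8,0,0,0,-1],[0,0,-0.8,0,0,0,-1],[0,0,-0.8,0,0,0,-1]]]'
python3 -m jog '[[[0,0,-0.5,0,0,0,-1],[0,0,-0.5,0,0,0,-1],[0,0,0,0,0,0,-1]]]'
python3 m.py|head -3
python3 - <<'E'
import cv2,numpy as np
w=cv2.imread("pics/w5.png")[:300,120:420]
from bench import r
s=r.get_image("side")[225:335,240:380]
cv2.imwrite("pics/c1.png",np.hstack([cv2.resize(w,(400,400)),cv2.resize(s,(400,400),interpolation=2)]))
E
```

```text
time: 11.8
tcp_pos: [0.5836, -0.2167, 0.1385]
tool_rot: [-180.0, 0.0, 6.5]
wrist_force: [0.0, 0.7, -1.0]
grip_width: 0.0116
finger_force: 44.4
time: 12.1
tcp_pos: [0.5831, -0.2165, 0.1186]
tool_rot: [-179.9, 0.1, 6.5]
wrist_force: [-0.8, 1.4, -1.3]
grip_width: 0.0112
finger_force: 44.4
emblems [[161.3, 70.7], [273.0, 75.0], [389.1, 69.8]] tiles [[167.5, 75.7], [269.2, 80.9], [385.6, 73.7]]
rack wrist [ 0.5812 -0.2147  6.7741] [-22.1   3.3   1.4  -1.5  20.7   2.8]
[ 0.58370194 -0.2168057   0.1197244 ] [-1.79966184e+02  4.51748027e-02  6.52899124e+00]
```

View pics/c1.png

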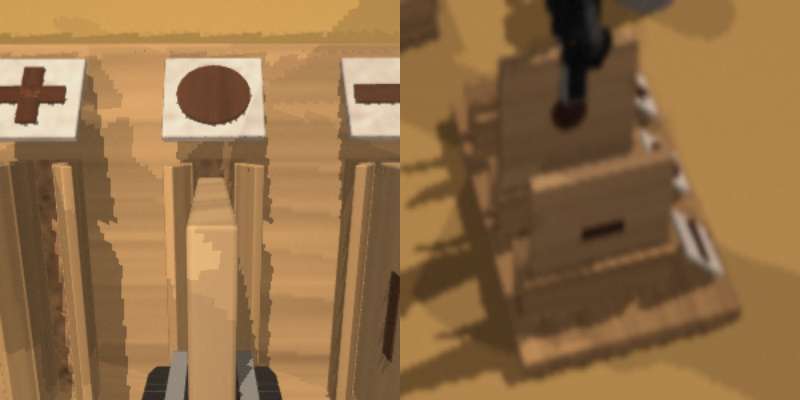

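The slot mouth spans columns 164–265 and the plaque's lower edge 193–233, so they are centred within about 1 mm. The far end stops just short of the slot end. Now I'll lower it gently.

```bash
python3 -m jog '[[[0,0,-0.3,0,0,0,-1],[0,0,-0.3,0,0,0,-1],[0,0,-0.3,0,0,0,-1],[0,0,-0.2,0,0,0,-1],[0,0,-0.2,0,0,0,-1],[0,0,0,0,0,0,-1]]]'
python3 -m jog '[[[0,0,-0.1,0,0,0,-1],[0,0,-0.1,0,0,0,-1],[0,0,-0.1,0,0,0,-1],[0,0,0,0,0,0,-1]]]'
```

```text
time: 12.8
tcp_pos: [0.5835, -0.2166, 0.0934]
tool_rot: [-179.9, 0.1, 6.5]
wrist_force: [0.2, -0.2, -0.5]
grip_width: 0.0114
finger_force: 44.4
time: 13.2
tcp_pos: [0.5838, -0.2168, 0.088]
tool_rot: [-180.0, 0.0, 6.5]
wrist_force: [0.6, -0.4, -1.3]
grip_width: 0.0115
finger_force: 44.4
```

```bash
python3 -m jog '[[[0,0,-0.1,0,0,0,-1],[0,0,0,0,0,0,-1]]]'
python3 -m jog '[[[0,0,-0.05,0,0,0,-1],[0,0,0,0,0,0,-1]]]'
python3 -m jog '[[[0,0,-0.05,0,0,0,-1],[0,0,0,0,0,0,-1]]]'
```

```text
time: 13.4
tcp_pos: [0.5842, -0.2172, 0.0871]
tool_rot: [180.0, -0.0, 6.5]
wrist_force: [-1.7, 0.9, 3.1]
grip_width: 0.0116
finger_force: 44.9
time: 13.6
tcp_pos: [0.5843, -0.2172, 0.0871]
tool_rot: [180.0, -0.0, 6.5]
wrist_force: [-5.6, 1.5, 7.8]
grip_width: 0.0114
finger_force: 45.8
time: 13.8
tcp_pos: [0.5844, -0.2174, 0.0871]
tool_rot: [180.0, -0.0, 6.6]
wrist_force: [-6.0, 1.4, 14.3]
grip_width: 0.0113
finger_force: 46.5
```

It made contact at the expected floor height (0.0871 measured, 0.0875 expected). I'll relax the press, then release.

```bash
python3 -m jog '[[[0,0,0.06,0,0,0,-1],[0,0,0,0,0,0,-1]]]' 20
python3 -m jog '[[[0,0,0,0,0,0,-0.6],[0,0,0,0,0,0,-0.4],[0,0,0,0,0,0,-0.3],[0,0,0,0,0,0,-0.3],[0,0,0,0,0,0,-0.3]]]'
python3 -m jog '[[[0,0,0.3,0,0,0,-0.3],[0,0,0.6,0,0,0,-0.3],[0,0,0.8,0,0,0,-0.3],[0,0,0.8,0,0,0,-0.3],[0,0,0.8,0,0,0,-0.3],[0,0,0.8,0,0,0,-0.3],[0,0,0,0,0,0,-0.3]]]'
python3 m.py >/dev/null; python3 - <<'E'
import cv2,numpy as np
w=cv2.imread("pics/w5.png")[40:400,120:420]
from bench import r
s=r.get_image("side")[225:335,240:380]
cv2.imwrite("pics/c2.png",np.hstack([cv2.resize(w,(400,480)),cv2.resize(s,(400,480),interpolation=2)]))
E
```

```text
time: 14.0
tcp_pos: [0.5844, -0.2173, 0.087]
tool_rot: [179.9, -0.0, 6.5]
wrist_force: [-3.7, 2.2, 7.7]
grip_width: 0.0115
finger_force: 45.6
time: 14.5
tcp_pos: [0.5838, -0.2168, 0.0853]
tool_rot: [-180.0, 0.0, 6.5]
wrist_force: [0.3, -1.0, -0.5]
grip_width: 0.0302
finger_force: 0.0
time: 15.2
tcp_pos: [0.5856, -0.2178, 0.1715]
tool_rot: [179.8, -0.3, 6.5]
wrist_force: [-0.2, -1.4, 1.9]
grip_width: 0.0299
finger_force: 0.0
```

View pics/c2.png

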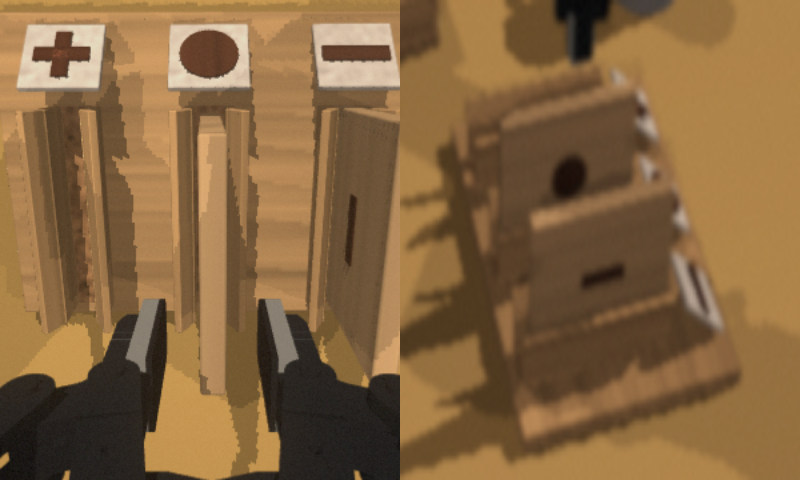

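The plaque stands upright in the disc slot and the gripper is clear. One numeric check of seating and centring before hand-in.

```bash
python3 - <<'E'
from bench import r
from h import *
from scipy.optimize import least_squares as LS
s=r.get_image("side");c=r.calibration("side");g=cv2.cvtColor(s,cv2.COLOR_BGR2GRAY)
def cen(x0,x1,y0,y1):
    q=g[y0:y1,x0:x1].astype(float);w=np.clip(45-q,0,None) if 0 else (q<q.min()+18);ys,xs=np.nonzero(w);return np.array([xs.mean()+x0,ys.mean()+y0]),len(xs)
d=cen(290,306,257,273);b=cen(300,322,281,296);print(d,b)
M=R.from_euler("z",6.5,degrees=True)
for n,p,y in (("disc",d[0],-.006),("bar",b[0],-.086)):
    f=lambda v:(proj(c,M.apply([[v[0],y,v[1]]])+[.5815,-.2175,0])-p).ravel()
    print(n,"x_rack,z mm:",(LS(f,[0,.074],x_scale=.01).x*1e3).round(1))
st=r.get_state();print(st["time"],np.round(st["wrist_force"],1))
E
```

```text
(array([298.61764706, 265.55882353]), 68) (array([310.5, 288. ]), 34)
disc x_rack,z mm: [ 1. 72.]
bar x_rack,z mm: [ 5.7 72.5]
15.35 [-0.9  1.2  0.4]
```

```bash
python3 -c "
from bench import r
print(r.hand_in())"
```

```text
the job is handed in; nothing more can be done
None
```

The round-emblem plaque now stands upright in the middle slot, the one with the disc label, resting on the slot floor and about 1 mm off centre, same edge up; I handed in at about 15 s with the gripper clear.

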